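# Take the wound coil off its leaning spindle and put it on the balance

## Task

Swing the red keeper arm of the spool stand out of the way, slide the copper coil straight along the leaning spindle until it is off without wrenching it, and stand it on end in the middle of the balance's round pan, set down gently. Leave the coil standing there by itself with the keeper still open, and leave the other things on the bench where they are.

Things in the scene. Friction and masses are not known exactly. Their poses are not given: they have to be found in the camera images.
- stand: Grey foot of the spool stand, fixed to the bench: base plate 170 x 130 x 14 mm with two short legs that carry the leaning plate and spindle. Origin: on the bench right below the centre of the hub disc; x level, pointing away from the stand's front (roughly away from the robot), z up; the base reaches from x = -65 to +105 mm.
- spindle: Fixed steel spindle, 21 mm thick, 76 mm long, standing square on a black hub disc (62 mm) on an aluminium plate. Origin: centre of the hub disc's face, 72 mm above the bench. z: along the spindle to its tip, leaning 35 degrees from vertical to the stand's front (roughly to the robot); y level; x up the slope. A 12 mm pillar, 80 mm high, parallel to it at x = +62 mm, y = 0, carries the keeper.
- keeper (a joint): Red arm turning on the pillar about an axis parallel to the spindle. At 0 it lies across the spindle (underside 80 mm over the hub face) and keeps the coil on; starts at 0 to 0.3. It grows to a stop at 2.1 rad: its knob is at x = 62 - 62 cos q, y = +62 sin q mm in spindle. Light friction (1 N at the knob); stays where left. The coil passes from 1.2 rad; a gripper has most room near 2.
- keeper_knob (a point): Grip point on the axis of the keeper's black knob, a round pin 16 mm in diameter, parallel to the spindle, on the arm 62 mm from the hinge axis. It stands 34 mm proud of the 74 x 14 x 8 mm arm; this point is 16 mm below the knob's top and 106 mm above the hub face.
- coil: The loose coil: copper winding between two blue end cheeks, a straight cylinder 56 mm in diameter, 64 mm long, with a through bore of 26 mm; 0.14 to 0.28 kg; same both ways up. Origin: its centre; z: its axis. It starts on the spindle, lower end on the hub face (centre 32 mm above it, up to 3 mm off the spindle's axis), and must move 76 mm along the spindle to clear its tip.
- pan: The balance's round steel pan, 124 mm in diameter, level. Origin: centre of its upper face, 58 mm above the bench; z up. It is sprung and sinks 1 mm for each 1.5 N, at most 6 mm. The balance under it is a fixed white box, 200 x 150 mm, 44 mm high, with a dark display on its front strip (-x side), clear of the pan.
- iodine_bottle: Bystander: brown reagent bottle with a white cap, 43 mm in diameter, 96 mm high, standing loose between the stand and the balance; origin at the centre of its underside.
- ph_meter: Bystander: yellow pocket meter lying at the front, 155 x 38 x 24 mm; origin at the centre of its underside.
- flask_blue: Bystander: conical glass flask with a blue rim, 91 mm in diameter, 152 mm high, at the left; origin at the centre of its underside.
- side_beaker: Bystander: empty glass beaker, 76 mm across, 85 mm high, at the left; origin at the centre of its underside.
- label_tape: Bystander: flat roll of tape, 68 mm in diameter, 18 mm high, at the front left; origin at the centre of its underside.
- notebook: Bystander: black notebook lying flat, 108 x 154 x 17 mm, at the right; origin at the centre of its underside.
Not all that is in view belongs to the job. There is more than one size of the coil; the job needs the largest.

How it is judged (in metres and radians):
On the way, in this order (a step that is already met when the one before it is completed fails the run):
1. the keeper arm is swung aside, past 1.2 rad (value of joint keeper above 1.2 rad), for 0.2 s.
2. the coil has been slid along the spindle off its tip (z of coil in the frame of spindle above 0.106 m), for 0.1 s.
At the end, for the whole second after the job is handed in: The coil stands on end on the balance pan, either end up: its centre within 25 mm of the pan's centre seen from above and 28 to 36 mm over the pan face, its axis within 0.1 rad of the pan's, at rest (under 0.02 m/s); the keeper arm is still open past 1.2 rad (horizontal distance between coil and pan below 0.025 m and z of coil in the frame of pan between 0.028 and 0.036 m and angle between the z axis of coil and the z axis of pan, either way round below 0.1 rad and linear speed of coil below 0.02 m/s and value of joint keeper above 1.2 rad); the robot touches nothing.
It fails at once if the coil is wrenched against the stand (more than 80 N between them) (contact force between coil and stand above 80 N).
It fails at once if the pan is struck or pressed hard (more than 20 N) (contact force between pan and anything else above 20 N).
It fails at once if a bystander is moved by more than 30 mm (distance of any of iodine_bottle, ph_meter, flask_blue, side_beaker, label_tape, notebook from where it was at the start of the episode above 0.03 m).
It also fails if it takes over 58 s, if anything falls off the work surface, if the arm or the gripper's body presses on something with over 40 N, if the wrist force passes 120 N, or if a joint passes its speed limit or range.

## Robot

A 6-joint arm with a two-finger parallel gripper is mounted at the origin on a cart in front of the work surface, level with it; the furniture and walls round the work are solid. World frame = base frame: x ahead of the robot, y to its left, z up, the work surface at z = 0. Lengths are in m, angles in degrees, forces in N, time in s.
With the tool pointing down it reaches from about 0.275 to 0.85 m from the base axis. Payload 19 kg.
Tool frame: the origin (TCP) lies midway between the tips of the shut fingers; the grasp point (between the pads) lies 19 mm behind it; x points along the fingers, z is the direction in which the jaws open and shut, and the axes are right-handed (so a half turn about x gives the same grasp; the last joint's range is limited). The gripper opens to 85 mm and grips with 20 to 120 N. Pads are 22 mm wide; open, the fingers measure 114 mm over their backs; the gripper's body (76 mm by 85 mm) begins 54 mm behind the grasp point. The pads swing forward as they close: fully open they stand 13 mm farther back than shut.
Start: joints at [-72.938, 8.623, 82.357, -0, 89.026, -7.678], TCP at [0.241, -0.522, 0.231] pointing down, gripper open.
Joint ranges: [-160.23, 160.23], [-39.13, 120.54], [6.94, 153.29], [-79.49, 259.48], [9.18, 160.14], [-161.06, 161.06]. Speed limits (degrees/s): [108.29, 108.29, 127.2, 172.46, 172.46, 172.46].

## Interface

Orientations are given as [roll, pitch, yaw] about the fixed x, y, z axes, in that order (R = Rz(yaw) Ry(pitch) Rx(roll)).
In Python, from cell import readout, imaging, job_done gives the robot as it stands. The module is installed in compiled form; this text tells all that it offers.
- The arm moves only by the tool move_arm, never from a script. Its arguments are lists of equal length, an entry for each row: "linear": the shift along the world's x, y, z in cm, a list of three; "spin": the turn about the world's z in rad; "grip": the closure, from 0 (fully open) to 1 (shut). A call has 1 to 10 rows; each row is the pose to reach, as a shift and turn from the pose commanded when the call began; what a row does not reach only later rows make up. A row lasts 1/10 s, in which the tool goes at most 50 mm and 8.59 degrees, less where a joint would pass 70% of its speed; a pose out of reach is approached as far as the arm can. A call with a gripper value outside its range is refused whole. The fingers move at their own pace and stop on an object; the grip force is fixed at half the most. Time passes only in rows, so rows that repeat a pose let the fingers close. It gives the time, the measured TCP pose, the force and the opening at its end, in the units of the state.
- readout.state(): the state, without advancing time (a new reading comes with each control period).
- imaging.camera(name): name is "scene" or "top" or "wrist"; returns (picture, depth): 384x512x3 uint8, red, green, blue; 384x512 float32, m along the optical axis (not along the pixel's ray), 0 where there is no reading.
- imaging.camera_info(name): a dict with "camera_matrix" (3x3 intrinsics, pixels), "R" (3x3) and "t" (3): a world point X has camera coordinates R X + t; the wrist camera has in their place "mount" (4x4, takes a point from camera to tool coordinates, whose origin is the TCP and whose axes are the tool frame's). Camera axes: x right, y down, z forward; pixel columns grow to the right and rows downward; lengths in m; the calibration is good to about 2 mm. A picture is of the moment at which its call begins: read the wrist's pose just before it. camera_info takes no time and is no camera call.
- job_done(): hands the job in, once; it reports no verdict.
The state is a dict: "clock": time; "qpos": joint angles; "dq": joint speeds; "tau": joint torques, N m; "position": TCP position; "tool_rot": TCP orientation; "force": force on the tool from outside, world axes, zero at the start; "moment": the same for the moment, N m; "width": finger opening in m.
Only numpy, scipy, OpenCV 4.12 (cv2) and the standard library are available. Lean on these libraries where they do the work, as an engineer would, in place of code of your own. Each camera call takes 0.05 s, during which the arm holds its last target.

## Working session

There is one attempt and no reset: what is moved stays moved. The work goes in short steps, Python scripts to look and compute and a tool call to move; the robot and the scene stay as the last step left them, time stands still between calls to the robot, and variables do not carry over. Pictures are saved under pics/ and viewed, and the job is handed in when it is done.

Besides the shell and the picture viewer there is one more tool, called after "Call:" as a command line: name --pt "numbers of a row" for each row, then --argument value for the rest. move_arm: Moves the arm, as the interface text tells. Its arguments: {"type":"object","properties":{"linear":{"type":"array","items":{"type":"array","items":{"type":"number"}}},"spin":{"type":"array","items":{"type":"number"}},"grip":{"type":"array","items":{"type":"number"}}},"required":["linear","spin","grip"]}

```bash
mkdir -p pics; ls
cat > h.py <<'E'
import numpy as np, cv2
from cell import readout, imaging
def snap(name,tag):
    s=readout.state(); p,d=imaging.camera(name)
    cv2.imwrite(f'pics/{tag}.png',cv2.cvtColor(p,cv2.COLOR_RGB2BGR)); np.savez(f'{tag}.npz',p=p,d=d,pos=s['position'],rot=s['tool_rot'])
    return p,d,s
E
python3 - <<'E'
from h import *
print(readout.state())
for n in('scene','top','wrist'):
    snap(n,n+'0'); i=imaging.camera_info(n); print(n,{k:np.round(v,4).tolist() for k,v in i.items() if not isinstance(v,str)})
E
```

```text
pics
{'clock': 0.0, 'qpos': array([-7.29353736e+01,  8.65208678e+00,  8.23909920e+01, -2.05619859e-04,
        8.90253370e+01, -7.67799653e+00]), 'dq': array([-0.07603872, -0.03514257,  0.00439935, -0.00664326,  0.03613155,
       -0.0123265 ]), 'tau': array([-1.78544633e-04, -7.13050961e+01, -5.70880401e+01, -1.98068751e-04,
        8.72656965e-03,  8.57513305e-05]), 'position': array([ 0.24057249, -0.52200443,  0.23068166]), 'tool_rot': array([172.49417396,  89.93158399, 107.23680047]), 'force': array([ 0.14849811, -0.20980254, -0.16398563]), 'moment': array([-0.06208561, -0.01994153, -0.00547061]), 'width': 0.0849917120237264}
scene {'camera_matrix': [[473.6438, 0.0, 259.4684], [0.0, 473.6438, 191.8497], [0.0, 0.0, 1.0]], 'R': [[-0.7373, -0.6756, -0.0037], [-0.4961, 0.5451, -0.6758], [0.4586, -0.4964, -0.7371]], 't': [0.3996, 0.327, 1.4322]}
top {'camera_matrix': [[388.3355, 0.0, 259.8615], [0.0, 388.3355, 189.8548], [0.0, 0.0, 1.0]], 'R': [[0.0216, -0.9997, 0.0069], [-0.9967, -0.022, -0.0787], [0.0788, -0.0052, -0.9969]], 't': [0.0304, 0.5169, 1.3256]}
wrist {'camera_matrix': [[306.3505, 0.0, 255.5493], [0.0, 306.3505, 193.4293], [0.0, 0.0, 1.0]], 'mount': [[-0.0008, -0.2809, 0.9597, -0.1421], [-0.0004, -0.9597, -0.2809, 0.0717], [1.0, -0.0006, 0.0006, -0.0002], [0.0, 0.0, 0.0, 1.0]]}
```

View pics/scene0.png

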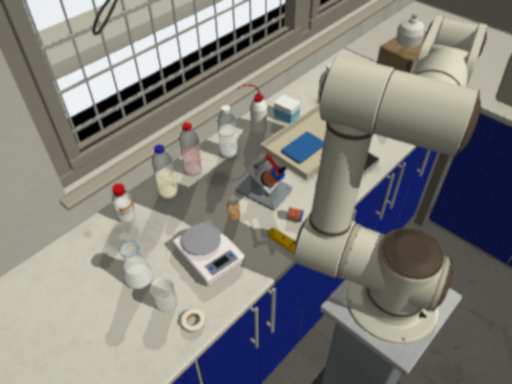

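View pics/top0.png

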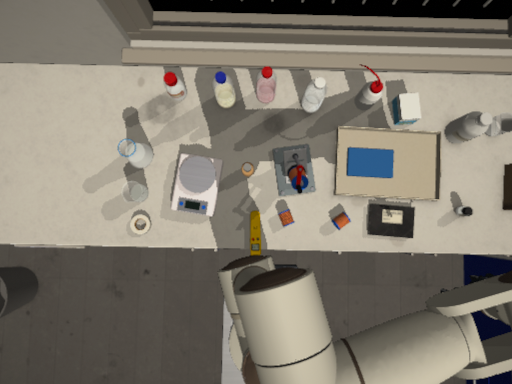

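View pics/wrist0.png

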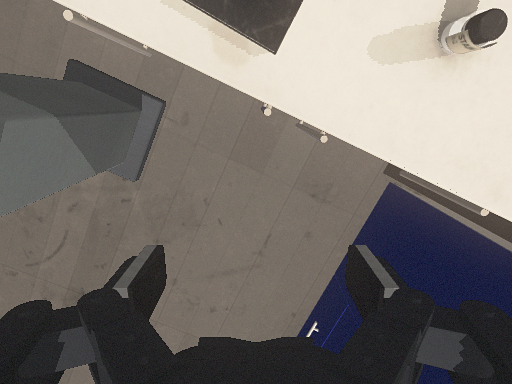

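```bash
cat >> h.py <<'E'
def world(name,u,v,z):
    i=imaging.camera_info(name);K,R,t=i['camera_matrix'],np.array(i['R']),np.array(i['t'])
    C=-R.T@t; r=R.T@np.linalg.inv(K)@np.array([u,v,1.]); return C+r*(z-C[2])/r[2]
def cloud(name,d):
    i=imaging.camera_info(name);K,R,t=np.array(i['camera_matrix']),np.array(i['R']),np.array(i['t'])
    v,u=np.mgrid[:384,:512]; P=np.stack([(u-K[0,2])/K[0,0]*d,(v-K[1,2])/K[1,1]*d,d],-1)
    return (P-t)@R
E
python3 - <<'E'
from h import *
import cv2
t=cv2.imread('pics/top0.png')[110:260,160:460]; cv2.imwrite('pics/top0z.png',cv2.resize(t,None,fx=2.66,fy=2.66,interpolation=cv2.INTER_CUBIC))
t=cv2.imread('pics/scene0.png')[140:290,160:340]; cv2.imwrite('pics/scene0z.png',cv2.resize(t,None,fx=4,fy=4,interpolation=cv2.INTER_CUBIC))
t=cv2.imread('pics/top0.png')[135:205,260:330]; cv2.imwrite('pics/top0zz.png',cv2.resize(t,None,fx=8,fy=8,interpolation=cv2.INTER_CUBIC))
E
```

```text
(no output)
```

View pics/top0z.png

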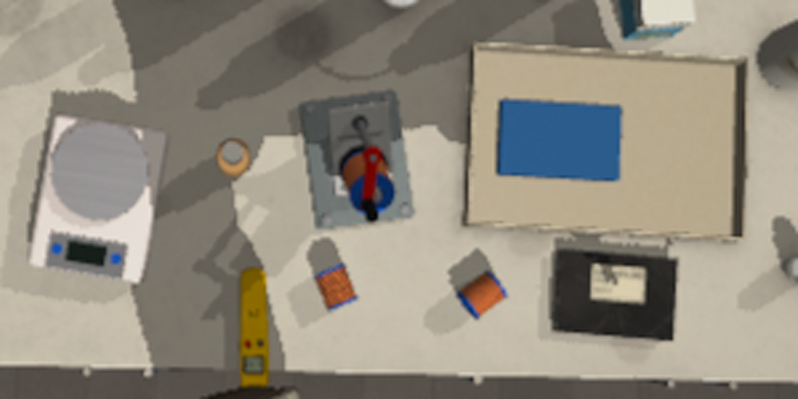

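View pics/scene0z.png

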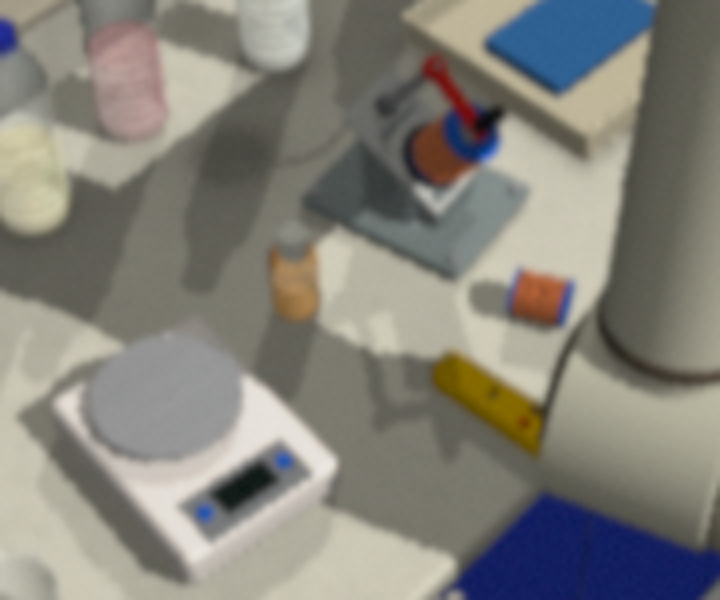

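View pics/top0zz.png

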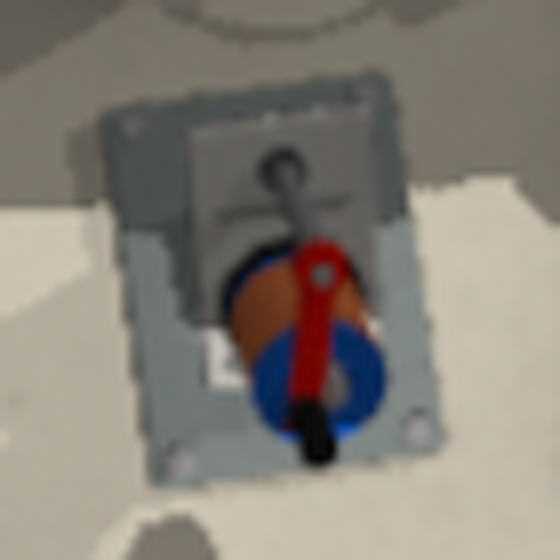

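Run:
```python
from h import *
d=np.load('top0.npz'); W=cloud('top',d['d'])
w=lambda a,b,z:world('top',260+a/8,135+b/8,z)
TL,TR,BL,BR=[w(a,b,.014) for a,b in((103,112),(385,75),(155,487),(445,445))]
print(TL,TR,BL,BR); print([np.linalg.norm(q) for q in(TL-BL,TR-BR,TL-TR,BL-BR)])
f=(TL+TR-BL-BR)/2; s=(TL+BL-TR-BR)/2
yaw=np.arctan2(f[1],f[0]); print('yaw',np.degrees(yaw), np.degrees(np.arctan2(-s[0],s[1])))
c=(TL+TR+BL+BR)/4; yaw=np.radians((np.degrees(yaw)+np.degrees(np.arctan2(-s[0],s[1])))/2)
o=c-0.02*np.array([np.cos(yaw),np.sin(yaw),0]);print('origin',o)
# pan: gray circle
p=d['p'].astype(int); 
m=(abs(W[...,2]-.058)<.006); m[:, :170]=0; m[:,220:]=0;m[:150]=0;m[200:]=0
n,l,st,ce=cv2.connectedComponentsWithStats(m.astype(np.uint8)); 
k=1+np.argmax(st[1:,4]); print(st[k],ce[k],world('top',*ce[k],.058)); 
ww=W[l==k]; print(ww.mean(0),(ww.max(0)-ww.min(0)))
for nm,(u,v) in dict(bottle=(248,169),metertop=(255,211),meterbot=(255,250),cyl1=(286,217),cyl2=(341,220),balR=(213,213),place=(234,198),tape=(140,223)).items(): print(nm,world('top',u,v,0).round(3),W[v,u].round(3))
hi=W[135:205,260:330,2]; print(hi.max(), np.unravel_index(hi.argmax(),hi.shape))
```

```text
[ 0.6615043  -0.00099522  0.014     ] [ 0.6807894  -0.12467379  0.014     ] [ 0.49710037 -0.02672857  0.014     ] [ 0.51820699 -0.15274705  0.014     ]
[np.float64(0.16640570470831367), np.float64(0.16498833010193553), np.float64(0.12517309851899103), np.float64(0.1277738105017578)]
yaw 9.344456605005885 9.18873726407693
origin [ 0.56966127 -0.07950673  0.014     ]
[ 179  156   37   37 1021] [196.64740451 173.82957884] [0.56265584 0.25632074 0.058     ]
[0.56271849 0.25632453 0.05795778] [0.12224168 0.12221568 0.01163756]
bottle [0.591 0.085 0.   ] [0.578 0.082 0.094]
metertop [0.443 0.057 0.   ] [0.443 0.057 0.023]
meterbot [0.308 0.054 0.   ] [0.31  0.054 0.024]
cyl1 [ 0.424 -0.052  0.   ] [ 0.424 -0.049  0.044]
cyl2 [ 0.418 -0.245  0.   ] [ 0.418 -0.235  0.045]
balR [0.433 0.204 0.   ] [0.432 0.199 0.04 ]
place [0.487 0.132 0.   ] [ 0.487  0.132 -0.002]
tape [0.393 0.457 0.   ] [0.393 0.457 0.   ]
1.3619209739802167 (np.int64(2), np.int64(3))
```

```bash
cat >> h.py <<'E'
from scipy.spatial.transform import Rotation as Rn
def toolR(rot): return Rn.from_euler('xyz',rot,degrees=True).as_matrix()
def campose(pos,rot):
    M=np.array(imaging.camera_info('wrist')['mount']); R=toolR(rot); return R@M[:3,:3], R@M[:3,3]+pos
def wcloud(d,pos,rot):
    K=np.array(imaging.camera_info('wrist')['camera_matrix']); v,u=np.mgrid[:384,:512]
    P=np.stack([(u-K[0,2])/K[0,0]*d,(v-K[1,2])/K[1,1]*d,d],-1); R,t=campose(pos,rot); return P@R.T+t
def wray(u,v,pos,rot,z):
    K=np.array(imaging.camera_info('wrist')['camera_matrix']);R,t=campose(pos,rot); r=R@np.linalg.inv(K)@[u,v,1.]; return t+r*(z-t[2])/r[2]
yaw=np.radians(9.25)
O=np.array([.5697,-.0795,.072])
def spR(y=None):
    y=yaw if y is None else y
    return Rn.from_euler('z',y).as_matrix()@Rn.from_euler('y',-35,degrees=True).as_matrix()
def S(p): return O+spR()@np.array(p)/1000.
E
python3 - <<'E'
from h import *
s=readout.state(); R=toolR(s['tool_rot']); print(R.round(3)); print('jaw yaw',np.degrees(np.arctan2(R[1,2],R[0,2])))
Rc,t=campose(s['position'],s['tool_rot']); print('cam off',(t-s['position']).round(3),'look',Rc[:,2].round(3))
print(spR().round(3)); print('coil',S([0,0,32]),'knob q0',S([0,0,106]),'q2',S([62-62*np.cos(2),62*np.sin(2),106]), 'hinge',S([62,0,88]),'off',S([0,0,110]))
E
```

```text
[[-0.     0.908  0.419]
 [ 0.001  0.419 -0.908]
 [-1.     0.    -0.001]]
jaw yaw -65.25942145848606
cam off [0.065 0.03  0.142] look [-0.255 -0.117 -0.96 ]
[[ 0.809 -0.161 -0.566]
 [ 0.132  0.987 -0.092]
 [ 0.574  0.     0.819]]
coil [ 0.55158423 -0.08245034  0.09821287] knob q0 [ 0.50969151 -0.089273    0.15883012] q2 [ 0.57161661 -0.02206866  0.20919076] hinge [ 0.57000863 -0.07944974  0.17964712] off [ 0.50742704 -0.0896418   0.16210672]
```

Call:
move_arm --pt "0 0 8" --pt "8 12 11" --pt "26 43 11" --pt "26 43 11" --pt "26 43 11" --pt "26 43 11" --pt "26 43 11" --pt "26 43 11" --pt "26 43 11" --pt "26 43 11" --spin '[0,-0.1,-0.27,-0.27,-0.27,-0.27,-0.27,-0.27,-0.27,-0.27]' --grip '[0,0,0,0,0,0,0,0,0,0]'

```text
clock: 1.15
position: [0.4698, -0.1426, 0.336]
tool_rot: [79.5, 90.0, -1.2]
force: [0.5, -1.3, 0.6]
width: 0.0856
```

Call:
move_arm --pt "0 0 0" --spin '[0]' --grip '[0.6]'

```text
clock: 1.25
position: [0.4712, -0.14, 0.3362]
tool_rot: [124.9, 89.9, 44.5]
force: [0.3, -1.0, 0.6]
width: 0.0731
```

Call:
move_arm --pt "2.9 5 0" --pt "2.9 5 0" --pt "2.9 5 0" --pt "2.9 5 0" --spin '[0,0,0,0]' --grip '[0.6,0.6,0.6,0.6]'

```text
clock: 1.65
position: [0.4979, -0.0954, 0.3356]
tool_rot: [-86.5, 90.0, -167.3]
force: [-0.8, -0.3, 0.2]
width: 0.0345
```

Run:
```python
from h import *
p,d,s=snap('wrist','w1'); R=toolR(s['tool_rot']);print(s['clock'],s['position'],s['width'],s['qpos'].round(1),'jaw',np.degrees(np.arctan2(R[1,2],R[0,2])))
```

```text
1.65 [ 0.49788687 -0.09536213  0.33562821] 0.03453366320737551 [-19.5  -0.3  80.   -0.  100.3  61.2] jaw -80.73497804802847
```

View pics/w1.png

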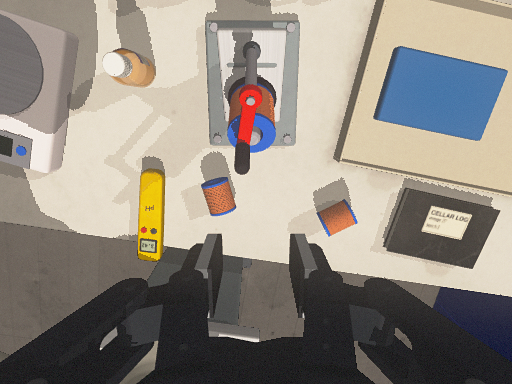

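Run:
```python
from h import *
z=np.load('w1.npz'); p=z['p']; d=z['d']
cv2.imwrite('pics/w1z.png',cv2.resize(p[5:185,190:320,::-1],None,fx=4.4,fy=3.33*1.0 if 0 else 3.3,interpolation=cv2.INTER_CUBIC))
W=wcloud(d,z['pos'],z['rot']); L=(W-O)@spR()*1000
hsv=cv2.cvtColor(p,cv2.COLOR_RGB2HSV); H,Sa,V=[hsv[...,i].astype(int) for i in range(3)]
roi=np.zeros(H.shape,bool); roi[5:185,190:320]=1
red=roi&((H<6)|(H>174))&(Sa>180)&(V>120); blue=roi&(H>100)&(H<130)&(Sa>150)&(W[...,2]>.08); blk=roi&(V<60)&(W[...,2]>.13)
for n,m in(('red',red),('blue',blue),('blk',blk)):
    print(n,m.sum(),'world',np.median(W[m],0).round(4),'spindle med',np.median(L[m],0).round(1),'min',np.percentile(L[m],3,axis=0).round(1),'max',np.percentile(L[m],97,axis=0).round(1))
base=roi&(abs(W[...,2]-.014)<.004); c,(w,h),a=cv2.minAreaRect(W[base][:,:2].astype(np.float32)*1000); print('base',c,w,h,a)
# coil face
f=blue&(L[...,2]>58)&(L[...,2]<70); X=L[f]; print('face',X.mean(0),X.min(0),X.max(0))
```

```text
red 738 world [ 0.5597 -0.078   0.1704] spindle med [48.5  3.8 86.5] min [14.9 -7.2 84.2] max [74.1 12.  88.9]
blue 626 world [ 0.536  -0.0961  0.1235] spindle med [  1.  -11.2  62.3] min [-23.3 -23.9  61.1] max [24.4 25.9 63.4]
blk 13 world [ 0.5171 -0.0836  0.1564] spindle med [  7.5   2.9 100. ] min [ 3.7 -1.5 86.5] max [151.7  16.1 253.4]
base (561.833251953125, -78.16290283203125) 234.2397918701172 137.27630615234375 5.94910192489624
face [ 0.78964793 -6.02115004 62.25611904] [-26.89051089 -26.07769982  59.22628638] [27.38036864 27.57470964 63.97473446]
```

View pics/w1z.png

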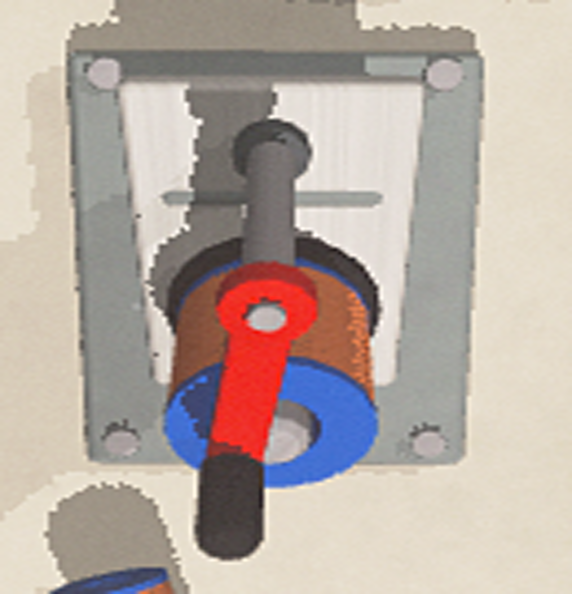

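```bash
sed -i 's/^O=.*/O=np.array([.5697,-.0795,.072])+.0016*np.array([-.566,-.092,.819])/' h.py
python3 - <<'E'
from h import *
z=np.load('w1.npz'); p=z['p']; d=z['d']; W=wcloud(d,z['pos'],z['rot']); L=(W-O)@spR()*1000
hsv=cv2.cvtColor(p,cv2.COLOR_RGB2HSV); H,Sa,V=[hsv[...,i].astype(int) for i in range(3)]
k=np.zeros(H.shape,bool); k[130:178,228:256]=1
k&=(L[...,2]>90)&(L[...,2]<128)&(abs(L[...,1])<30)&(abs(L[...,0])<30)
X=L[k]; print(k.sum(),X.min(0).round(1),X.max(0).round(1))
for a in range(90,126,4):
    q=X[(X[:,2]>=a)&(X[:,2]<a+4)]
    if len(q): print(a,len(q),'x max',q[:,0].max().round(1),'y',q[:,1].min().round(1),q[:,1].max().round(1))
print('hinge',L[99:104,248:253].reshape(-1,3).mean(0).round(1))
f=(H>100)&(H<130)&(Sa>150)&(abs(L[...,2]-64)<4)&(abs(L[...,0])<32)&(abs(L[...,1])<32)
X=L[f][:,:2].astype(np.float32); print('encl',cv2.minEnclosingCircle(X))
tip=L[133:139,253:258].reshape(-1,3); print('tip',tip.mean(0).round(1))
E
```

```text
395 [-4.2  2.7 90. ] [ 11.8  18.3 119.6]
90 39 x max 10.8 y 2.9 17.9
94 37 x max 10.8 y 2.9 17.7
98 46 x max 11.8 y 2.8 17.6
102 38 x max 11.1 y 2.8 17.2
106 42 x max 11.2 y 2.7 18.3
110 44 x max 11.1 y 2.7 18.1
114 76 x max 10.9 y 2.7 18.0
118 73 x max 9.9 y 4.6 15.8
hinge [64.2  1.1 89.1]
encl ((0.5048643350601196, 1.0572196245193481), 27.69057273864746)
tip [ 7.9 -3.5 71.3]
```

```bash
echo "O=O+spR()@np.array([.001,.001,0])
def K(q,z=106): return S([62-62*np.cos(q),62*np.sin(q),z])" >> h.py
python3 - <<'E'
from h import *
s=readout.state(); print(O,K(.152),(K(.152)+[0,0,.045]-s['position'])*100, s['position'])
E
```

```text
[ 0.56944216 -0.07852853  0.07388398] [ 0.50850261 -0.07894173  0.16112411] [  1.07021511   1.66949416 -12.96080609] [ 0.49780045 -0.09563667  0.33573217]
```

Call:
move_arm --pt "1.1 1.7 0" --pt "1.1 1.7 0" --pt "1.1 1.7 0" --pt "1.1 1.7 0" --pt "1.1 1.7 0" --pt "1.1 1.7 0" --pt "1.1 1.7 0" --pt "1.1 1.7 0" --pt "1.1 1.7 0" --pt "1.1 1.7 0" --spin '[0.149,0.298,0.447,0.596,0.745,0.894,1.043,1.192,1.341,1.49]' --grip '[0.6,0.6,0.6,0.6,0.6,0.6,0.6,0.6,0.6,0.6]'

```text
clock: 2.7
position: [0.5088, -0.079, 0.3359]
tool_rot: [-96.9, 90.0, -92.0]
force: [-0.3, 0.5, -0.1]
width: 0.0344
```

Call:
move_arm --pt "0 0 0" --pt "0 0 0" --pt "0 0 -1" --pt "0 0 -3" --pt "0 0 -5" --pt "0 0 -7" --pt "0 0 -9" --pt "0 0 -11" --pt "0 0 -13" --pt "0 0 -13" --spin '[0.149,0.298,0.447,0.596,0.745,0.894,1.043,1.192,1.341,1.49]' --grip '[0.6,0.6,0.6,0.6,0.6,0.6,0.6,0.6,0.6,0.6]'

```text
clock: 3.7
position: [0.5078, -0.0787, 0.2033]
tool_rot: [77.8, 89.8, 168.1]
force: [-0.3, -0.4, 0.0]
width: 0.0342
```

Call:
move_arm --pt "0 0 0" --pt "0 0 0" --spin '[0.149,0.162]' --grip '[0.6,0.6]'

```text
clock: 3.9
position: [0.5088, -0.0788, 0.2058]
tool_rot: [150.6, 90.0, -110.0]
force: [-0.5, -0.8, -0.5]
width: 0.034
```

Run:
```python
from h import *
p,d,s=snap('wrist','w2'); R=toolR(s['tool_rot']);print(s['clock'],s['position'],s['width'],s['qpos'].round(1),'jaw',np.degrees(np.arctan2(R[1,2],R[0,2])), (K(.152)-s['position'])*100)
```

```text
3.9 [ 0.50881676 -0.07883166  0.20580812] 0.03396815444852048 [ -17.4    2.    92.5   -0.    85.5 -116.8] jaw 99.39421163898716 [-0.03141511 -0.01100732 -4.46840069]
```

View pics/w2.png

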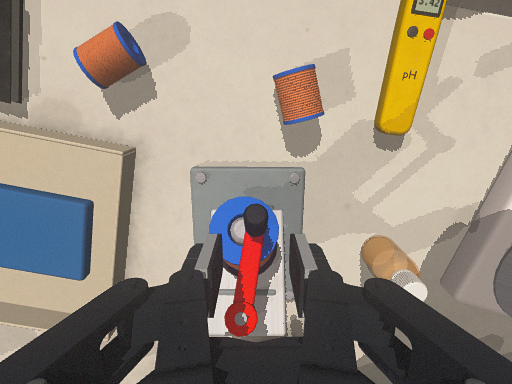

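Run:
```python
from h import *
b=K(.152)
for q in np.arange(.15,2.25,.1): print(q.round(2),((K(q)-b)*100).round(2), round(-0.7*(q-.15),2))
```

```text
0.15 [ 0.   -0.01 -0.  ] -0.0
0.25 [0.   0.6  0.07] -0.07
0.35 [0.06 1.21 0.17] -0.14
0.45 [0.16 1.81 0.31] -0.21
0.55 [0.31 2.38 0.48] -0.28
0.65 [0.51 2.93 0.68] -0.35
0.75 [0.76 3.45 0.91] -0.42
0.85 [1.05 3.94 1.17] -0.49
0.95 [1.38 4.38 1.45] -0.56
1.05 [1.75 4.78 1.75] -0.63
1.15 [2.15 5.13 2.06] -0.7
1.25 [2.58 5.43 2.39] -0.77
1.35 [3.04 5.67 2.74] -0.84
1.45 [3.51 5.86 3.09] -0.91
1.55 [4.01 5.98 3.44] -0.98
1.65 [4.51 6.05 3.8 ] -1.05
1.75 [5.02 6.05 4.15] -1.12
1.85 [5.53 5.99 4.5 ] -1.19
1.95 [6.04 5.87 4.83] -1.26
2.05 [6.53 5.69 5.15] -1.33
2.15 [7.02 5.45 5.46] -1.4
```

Call:
move_arm --pt "0 0 -2" --pt "0 0 -4" --pt "0 0 -5.8" --pt "0 0 -5.8" --spin '[0,0,0,0]' --grip '[0.6,0.6,0.6,0.6]'

```text
clock: 4.35
position: [0.5081, -0.0779, 0.1459]
tool_rot: [66.5, 89.8, 165.5]
force: [0.4, 0.6, 1.0]
width: 0.034
```

Call:
move_arm --pt "0 0.6 0.07" --pt "0.06 1.21 0.17" --pt "0.16 1.8 0.3" --pt "0.3 2.4 0.5" --pt "0.5 2.95 0.7" --pt "0.76 3.45 0.9" --pt "1.05 3.95 1.17" --pt "1.4 4.4 1.45" --pt "1.75 4.8 1.75" --pt "2.15 5.13 2.06" --spin '[-0.07,-0.14,-0.21,-0.28,-0.35,-0.42,-0.49,-0.56,-0.63,-0.7]' --grip '[0.6,0.6,0.6,0.6,0.6,0.6,0.6,0.6,0.6,0.6]'

```text
clock: 5.35
position: [0.531, -0.0267, 0.1698]
tool_rot: [-87.5, 89.9, -28.7]
force: [0.4, -1.5, -0.1]
width: 0.0345
```

Run:
```python
from h import *
p,d,s=snap('wrist','w3'); print(s['position'],s['force'])
```

```text
[ 0.53101564 -0.02665175  0.16976905] [ 0.37454824 -1.46432281 -0.09189378]
```

View pics/w3.png

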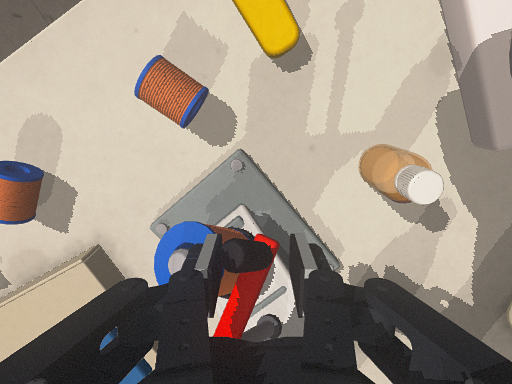

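Call:
move_arm --pt "0.43 0.3 0.33" --pt "0.9 0.54 0.68" --pt "1.36 0.73 1.03" --pt "1.86 0.85 1.38" --pt "2.36 0.92 1.74" --pt "2.87 0.92 2.1" --pt "3.38 0.86 2.44" --pt "3.9 0.74 2.77" --pt "4.38 0.56 3.1" --pt "4.8 0.35 3.35" --spin '[-0.07,-0.14,-0.21,-0.28,-0.35,-0.42,-0.49,-0.56,-0.63,-0.7]' --grip '[0.6,0.6,0.6,0.6,0.6,0.6,0.6,0.6,0.6,0.6]'

```text
clock: 6.4
position: [0.5789, -0.0233, 0.203]
tool_rot: [-37.9, 90.0, -19.0]
force: [-1.3, 0.4, 0.2]
width: 0.0346
```

Run:
```python
from h import *
p,d,s=snap('wrist','w4'); print(s['position'],s['force'])
snap('top','top4'); t=cv2.imread('pics/top4.png')[120:220,240:340]; cv2.imwrite('pics/top4z.png',cv2.resize(t,None,fx=5,fy=5,interpolation=cv2.INTER_CUBIC))
```

```text
[ 0.57890478 -0.02332571  0.20298217] [-1.30283617  0.44603745  0.17186955]
```

View pics/w4.png

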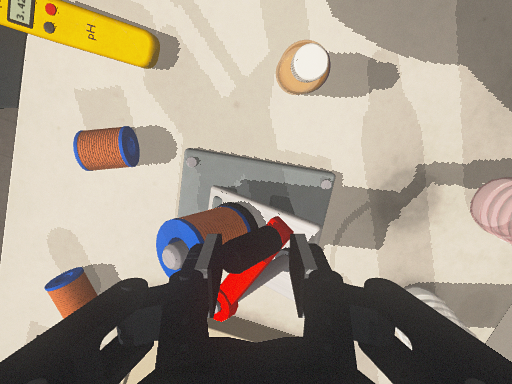

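View pics/top4z.png

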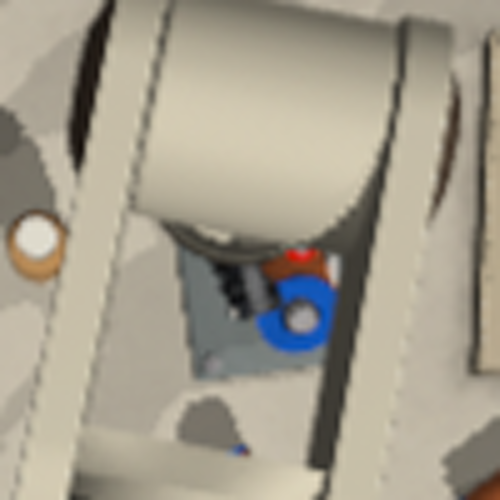

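```bash
cat >> h.py <<'E'
def keeperq(tag):
    z=np.load(tag+'.npz');p=z['p'];W=wcloud(z['d'],z['pos'],z['rot']);L=(W-O)@spR()*1000
    hsv=cv2.cvtColor(p,cv2.COLOR_RGB2HSV); H,Sa,V=[hsv[...,i].astype(int) for i in range(3)]
    m=((H<6)|(H>174))&(Sa>180)&(abs(L[...,2]-86)<6)&(np.hypot(L[...,0]-62,L[...,1])<80)
    X=L[m][:,:2]-[62,0]; r=np.hypot(*X.T); a=np.arctan2(X[:,1],-X[:,0]); f=r>25
    return m.sum(),np.median(a[f]),f.sum(),r.max(),np.median(L[m],0)
E
python3 -c "
from h import *
print(keeperq('w1'),keeperq('w4'))"
```

```text
(np.int64(726), np.float64(0.13738357697634682), np.int64(261), np.float64(54.76948127918075), array([46.88390577,  2.63307222, 85.12950429])) (np.int64(1391), np.float64(2.1317399781037785), np.int64(615), np.float64(73.80975791840761), array([73.90785002, 19.02994618, 84.58872079]))
```

Call:
move_arm --pt "-1.4 -0.2 2" --pt "-2.8 -0.5 4.1" --pt "-4 -1.5 6" --pt "-7.9 -6.2 6.7" --pt "-7.9 -6.2 6.7" --pt "-7.9 -6.2 6.7" --pt "-7.9 -6.2 6.7" --pt "-7.9 -6.2 6.7" --pt "-7.9 -6.2 6.7" --pt "-7.9 -6.2 6.7" --spin '[0,0,0.15,0.3,0.45,0.6,0.75,0.9,1.05,1.2]' --grip '[0.6,0.6,0.6,0.3,0,0,0,0,0,0]'

```text
clock: 7.5
position: [0.4995, -0.085, 0.2694]
tool_rot: [-115.0, 90.0, -27.6]
force: [0.1, 0.0, 0.4]
width: 0.0852
```

Call:
move_arm --pt "0 0 0" --pt "0 0 0" --pt "0 0 0" --spin '[0.149,0.2,0.2]' --grip '[0,0,0]'

```text
clock: 7.8
position: [0.4995, -0.0849, 0.2693]
tool_rot: [-127.5, 90.0, -29.0]
force: [0.6, 0.3, 1.0]
width: 0.0852
```

Run:
```python
from h import *
p,d,s=snap('wrist','w5'); R=toolR(s['tool_rot']); print(s['position'],s['force'],s['width'],np.degrees(np.arctan2(R[1,2],R[0,2])))
print(keeperq('w5'))
```

```text
[ 0.49950482 -0.0849475   0.2693283 ] [0.61087548 0.28194737 1.01216379] 0.0851513059118803 98.48281133400435
(np.int64(1262), np.float64(2.060377615958644), np.int64(601), np.float64(58.08362684516714), array([73.32990052, 20.29188183, 84.96090332]))
```

View pics/w5.png

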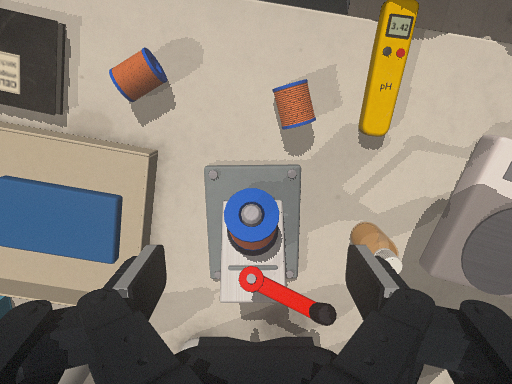

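Run:
```python
from h import *
z=np.load('w5.npz');p=z['p'];W=wcloud(z['d'],z['pos'],z['rot']);L=(W-O)@spR()*1000
hsv=cv2.cvtColor(p,cv2.COLOR_RGB2HSV); H,Sa,V=[hsv[...,i].astype(int) for i in range(3)]
roi=(abs(L[...,0])<35)&(abs(L[...,1])<35)
f=roi&(H>100)&(H<130)&(Sa>120)&(abs(L[...,2]-64)<5)
X=L[f]; print('face n',f.sum(),'mean',X.mean(0).round(2),'std z',X[:,2].std()); c,r=cv2.minEnclosingCircle(X[:,:2].astype(np.float32)); print('outer',c,r)
A=np.c_[X[:,:2],np.ones(len(X))]; print('plane',np.linalg.lstsq(A,X[:,2],rcond=None)[0])
t=(np.hypot(L[...,0],L[...,1])<14)&(abs(L[...,2]-76)<4); X=L[t]; print('tip',t.sum(),X.mean(0).round(2),X.min(0).round(1),X.max(0).round(1)); c,r=cv2.minEnclosingCircle(X[:,:2].astype(np.float32)); print(c,r)
# hinge: hub circle of red near hinge
m=((H<6)|(H>174))&(Sa>180)&(abs(L[...,2]-87)<4)&(np.hypot(L[...,0]-62,L[...,1])<14); X=L[m]; print('red hub',X.min(0).round(1),X.max(0).round(1)); 
h=(np.hypot(L[...,0]-62,L[...,1])<10)&(Sa<60)&(abs(L[...,2]-88)<6); print('screw',h.sum(),L[h].mean(0).round(2))
c5=p[150:330,180:350]; cv2.imwrite('pics/w5z.png',cv2.resize(c5[...,::-1],None,fx=3.3,fy=3.3,interpolation=cv2.INTER_CUBIC))
```

```text
face n 1803 mean [-2.400e-01 -4.000e-02  6.075e+01] std z 0.6869642462677923
outer (-0.9785771369934082, 0.030393559485673904) 27.917985916137695
plane [-2.92571993e-03 -1.10418581e-03  6.07489495e+01]
tip 155 [ 1.29 -0.09 72.8 ] [-6.6 -8.6 72. ] [ 8.5  7.8 74.5]
(1.3127933740615845, -0.3514249324798584) 8.269200325012207
red hub [ 52.6 -10.3  83. ] [73.3 13.8 89.2]
screw 70 [63.02 -0.   89.15]
```

View pics/w5z.png

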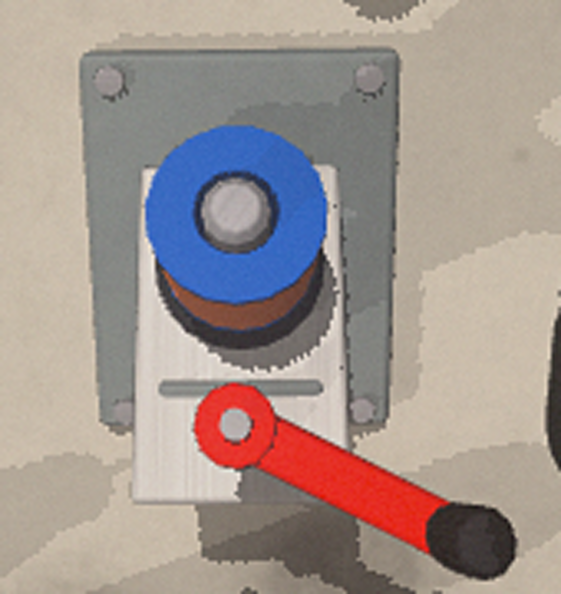

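```bash
echo "O=O-spR()@np.array([0,0,.0032])
def T(x,y,z): return O+Rn.from_euler('z',yaw).as_matrix()@np.array([x,y,z])/1000.
AX=spR()[:,2]" >> h.py
python3 - <<'E'
from h import *
s=readout.state(); print(O,AX,T(-44,0,37),((T(-44,0,37)-s['position'])*100).round(2))
E
```

```text
[ 0.57125373 -0.0782335   0.07126269] [-0.56611786 -0.09219815  0.81915204] [ 0.52782589 -0.08530617  0.10826269] [  2.83  -0.03 -16.1 ]
```

Call:
move_arm --pt "1.5 0 -2" --pt "2.83 0 -5" --pt "2.83 0 -8" --pt "2.83 0 -10" --pt "2.83 0 -10" --pt "2.83 0 -10" --spin '[0.013,0.013,0.013,0.013,0.013,0.013]' --grip '[0,0,0,0,0,0]'

```text
clock: 8.45
position: [0.5282, -0.085, 0.1698]
tool_rot: [-129.7, 90.0, -30.7]
force: [0.6, 0.2, 0.7]
width: 0.0854
```

Run:
```python
from h import *
p,d,s=snap('wrist','w6'); R=toolR(s['tool_rot']); print(s['position'],s['force'],np.degrees(np.arctan2(R[1,2],R[0,2])))
print(((T(-44,0,37)-s['position'])*100).round(2))
z=np.load('w6.npz');p=z['p'];W=wcloud(z['d'],z['pos'],z['rot']);L=(W-O)@spR()*1000
hsv=cv2.cvtColor(p,cv2.COLOR_RGB2HSV); H,Sa,V=[hsv[...,i].astype(int) for i in range(3)]
f=(abs(L[...,0])<35)&(abs(L[...,1])<35)&(H>100)&(H<130)&(Sa>120)&(abs(L[...,2]-64)<5)
X=L[f]; print(X.mean(0).round(2),cv2.minEnclosingCircle(X[:,:2].astype(np.float32)))
snap('scene','s6'); t=cv2.imread('pics/s6.png')[60:260,160:360]; cv2.imwrite('pics/s6z.png',cv2.resize(t,None,fx=3,fy=3,interpolation=cv2.INTER_CUBIC))
```

```text
[ 0.52816255 -0.08497269  0.16978718] [0.61158658 0.16790866 0.68281734] 99.0581492391767
[-0.03 -0.03 -6.15]
[-1.000e-02 -3.000e-02  6.393e+01] ((-1.1800928115844727, 0.3093245029449463), 28.038124084472656)
```

View pics/w6.png

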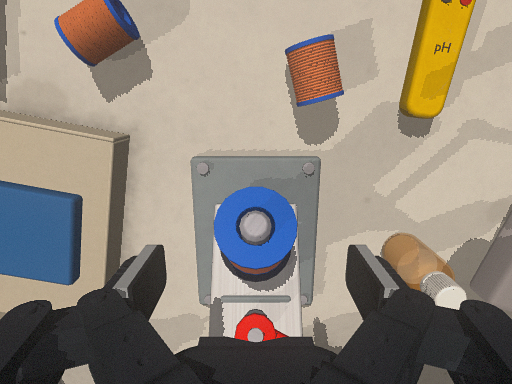

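View pics/s6z.png

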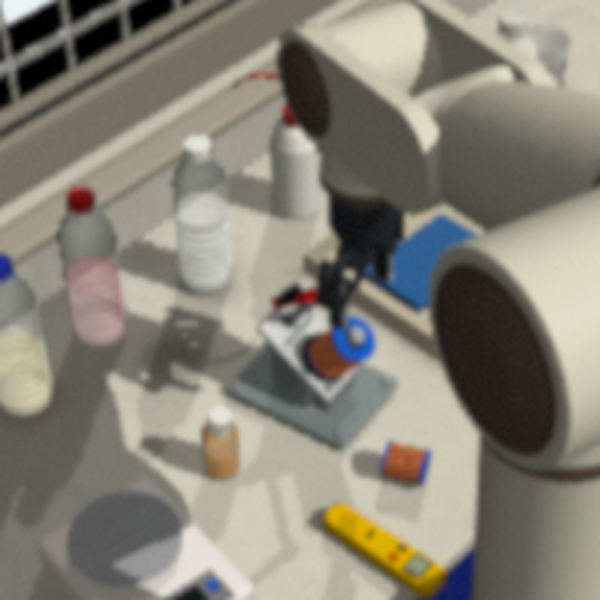

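Call:
move_arm --pt "0 0 -1.5" --pt "0 0 -3" --pt "0 0 -4" --pt "0 0 -4.7" --pt "0 0 -5.3" --pt "0 0 -5.3" --spin '[0,0,0,0,0,0]' --grip '[0,0,0,0,0,0]'

```text
clock: 9.15
position: [0.5279, -0.0848, 0.1156]
tool_rot: [75.8, 90.0, 174.9]
force: [0.3, -0.5, -0.1]
width: 0.0857
```

Call:
move_arm --pt "0 0 -0.3" --pt "0 0 -0.6" --pt "0 0 -0.8" --pt "0 0 -0.8" --spin '[0,0,0,0]' --grip '[0,0,0,0]'

```text
clock: 9.55
position: [0.528, -0.0848, 0.1077]
tool_rot: [88.1, 90.0, -172.7]
force: [0.2, 1.0, -0.0]
width: 0.0853
```

Run:
```python
from h import *
s=readout.state(); print(s['position'],s['force'],s['moment'],((T(-44,0,37)-s['position'])*100).round(2))
snap('wrist','w7');snap('scene','s7'); t=cv2.imread('pics/s7.png')[110:210,230:330]; cv2.imwrite('pics/s7z.png',cv2.resize(t,None,fx=6,fy=6,interpolation=cv2.INTER_CUBIC))
```

```text
[ 0.52797108 -0.0848477   0.10770576] [ 0.18477472  0.95318124 -0.03492293] [-0.00091209 -0.02966227 -0.03721354] [-0.01 -0.05  0.06]
```

View pics/s7z.png

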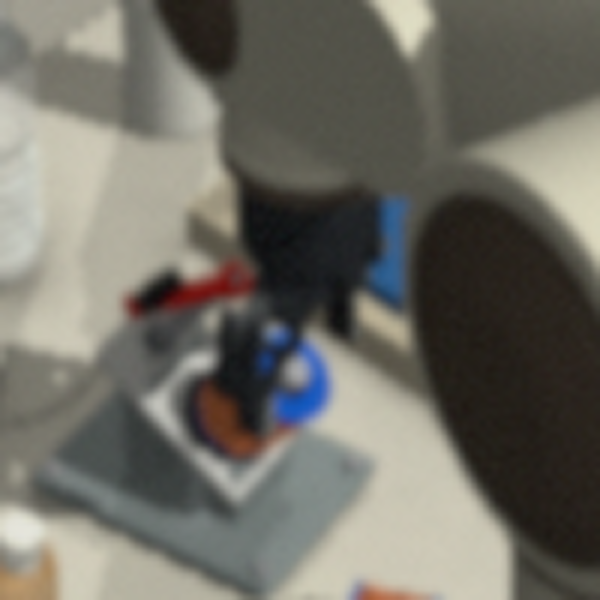

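View pics/w7.png

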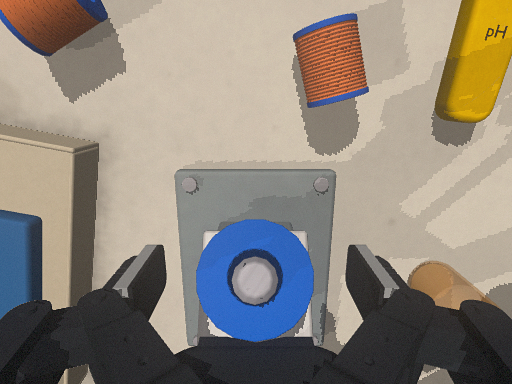

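Call:
move_arm --pt "0 0 0" --pt "0 0 0" --pt "0 0 0" --pt "0 0 0" --pt "0 0 0" --spin '[0,0,0,0,0]' --grip '[0.2,0.6,0.6,0.6,0.6]'

```text
clock: 10.15
position: [0.528, -0.085, 0.1086]
tool_rot: [-155.5, 90.0, -56.4]
force: [-4.5, -0.3, 10.3]
width: 0.0535
```

Run:
```python
from h import *
s=readout.state(); print(s['position'],s['force'],s['moment'],s['width'])
snap('wrist','w8');snap('scene','s8'); t=cv2.imread('pics/s8.png')[110:210,230:330]; cv2.imwrite('pics/s8z.png',cv2.resize(t,None,fx=6,fy=6,interpolation=cv2.INTER_CUBIC))
```

```text
[ 0.52804922 -0.08504255  0.10863768] [-4.53285964 -0.31279246 10.25511295] [0.11074493 0.82217396 0.03092325] 0.05345689428433994
```

View pics/w8.png

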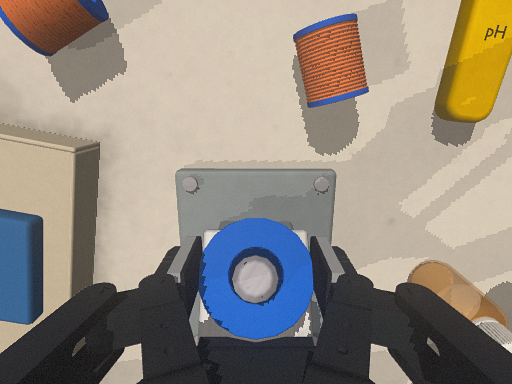

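View pics/s8z.png

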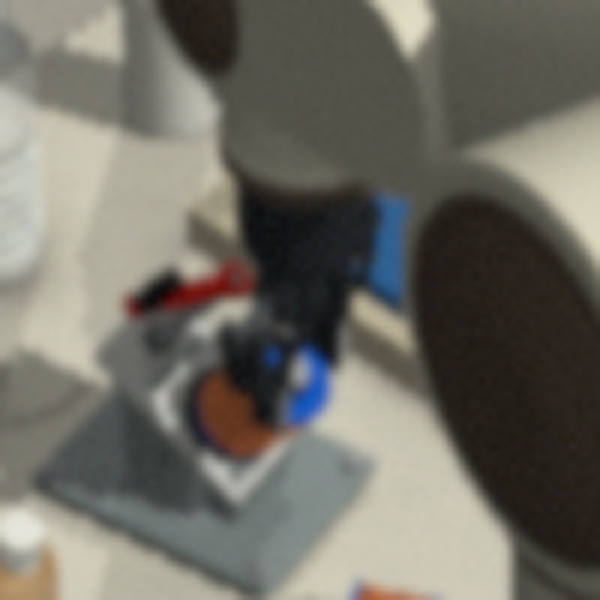

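Run:
```python
from h import *
for tag in('w7','w8'):
    z=np.load(tag+'.npz');W=wcloud(z['d'],z['pos'],z['rot']); R=toolR(z['rot']); L=(W-z['pos'])@R*1000   # tool coords
    hsv=cv2.cvtColor(z['p'],cv2.COLOR_RGB2HSV)
    m=(abs(L[...,0])<60)&(abs(L[...,2])<60)&(abs(L[...,1])<20)&(hsv[...,1]<80)&(L[...,0]>-60)
    m&=(np.arange(384)[:,None]>230)&((np.arange(512)<205)|(np.arange(512)>305))[None]
    X=L[m]; print(tag,m.sum(),'x fwd max',np.percentile(X[:,0],[90,98,100]).round(1),'y',np.percentile(X[:,1],[2,98]).round(1))
    for sgn in(-1,1):
        Y=X[X[:,2]*sgn>0]; i=Y[:,0]>np.percentile(Y[:,0],90); print(sgn,'tip pts mean',Y[i].mean(0).round(1),'inner z',np.abs(Y[i][:,2]).min().round(1))
    print('coil axis at tool: ', end='')
    for zz in(64,60,56,52): print(zz,((T(0,0,0)+spR()@np.array([-2.3,0,zz])/1000-z['pos'])@R*1000).round(1),end=' ')
    print()
```

```text
w7 6584 x fwd max [-21.2 -15.2  59.9] y [-9.6 13.3]
-1 tip pts mean [-17.4   2.2 -43.6] inner z 36.9
1 tip pts mean [-17.4   2.3  43.7] inner z 36.2
coil axis at tool: 64 [-14.7  -5.2  -0.4] 60 [-11.4  -7.5  -0.4] 56 [-8.1 -9.8 -0.4] 52 [ -4.8 -12.1  -0.4] 
w8 11955 x fwd max [-22.7 -11.   -3.2] y [-9.3 13.4]
-1 tip pts mean [-15.4   6.3 -30.2] inner z 23.5
1 tip pts mean [-15.6   6.6  30.5] inner z 26.5
coil axis at tool: 64 [-13.7  -5.1  -0.2] 60 [-10.5  -7.4  -0.2] 56 [-7.2 -9.7 -0.2] 52 [ -3.9 -12.   -0.2]
```

Call:
move_arm --pt "-0.11 -0.02 0.16" --pt "-0.23 -0.04 0.33" --pt "-0.34 -0.06 0.49" --pt "-0.45 -0.07 0.66" --pt "-0.57 -0.09 0.82" --pt "-0.57 -0.09 0.82" --spin '[0,0,0,0,0,0]' --grip '[0.6,0.6,0.6,0.6,0.6,0.6]'

```text
clock: 10.85
position: [0.5223, -0.0858, 0.1164]
tool_rot: [-130.2, 90.0, -31.1]
force: [2.4, 0.5, 0.8]
width: 0.0535
```

```bash
cat >> h.py <<'E'
def coilface(tag):
    z=np.load(tag+'.npz');p=z['p'];W=wcloud(z['d'],z['pos'],z['rot']);L=(W-O)@spR()*1000
    H,Sa,V=[cv2.cvtColor(p,cv2.COLOR_RGB2HSV)[...,i].astype(int) for i in range(3)]
    n,l,st,ce=cv2.connectedComponentsWithStats(((H>100)&(H<130)&(Sa>120)&(abs(L[...,1])<45)&(L[...,2]>55)&(L[...,2]<250)).astype(np.uint8))
    k=1+np.argmax(st[1:,4]); X=L[l==k]; c=cv2.minEnclosingCircle(X[:,:2].astype(np.float32))
    A=np.c_[X[:,:2],np.ones(len(X))]; pl=np.linalg.lstsq(A,X[:,2],rcond=None)[0]
    return len(X),'spindle mean',X.mean(0).round(1),'circle',np.round(c[0],1),round(c[1],1),'tilt deg',np.degrees(np.arctan(pl[:2])).round(1),'tool',((W[l==k]-z['pos'])@toolR(z['rot'])*1000).mean(0).round(1)
E
python3 - <<'E'
from h import *
p,d,s=snap('wrist','w9'); print(s['position'],s['force'],s['moment'],s['width'])
for t in('w7','w8','w9'): print(coilface(t))
E
```

```text
[ 0.52231354 -0.08578877  0.11643024] [2.42129745 0.50146345 0.83100175] [ 0.12269376 -0.43210043 -0.0035906 ] 0.05353427193205381
(9101, 'spindle mean', array([ 0.2,  0. , 64.3]), 'circle', array([-1.4,  0.1]), 28.1, 'tilt deg', array([ 0.8, -0. ]), 'tool', array([-16.4,  -7. ,  -0.4]))
(8904, 'spindle mean', array([-0.1,  0.4, 64.4]), 'circle', array([-1.8,  0.8]), 28.3, 'tilt deg', array([ 1.5, -0.3]), 'tool', array([-15.3,  -6.7,   0.2]))
(9098, 'spindle mean', array([-0.6,  0.6, 73.5]), 'circle', array([-2.2,  1. ]), 28.3, 'tilt deg', array([ 1.9, -0.5]), 'tool', array([-14.7,  -6.9,   0.2]))
```

Call:
move_arm --pt "-0.2 -0.03 0.46" --pt "-0.45 -0.07 0.91" --pt "-0.73 -0.12 1.32" --pt "-1.01 -0.16 1.73" --pt "-1.3 -0.21 2.14" --pt "-1.58 -0.26 2.55" --pt "-1.86 -0.3 2.96" --pt "-2.14 -0.35 3.37" --pt "-2.14 -0.35 3.37" --spin '[0,0,0,0,0,0,0,0,0]' --grip '[0.6,0.6,0.6,0.6,0.6,0.6,0.6,0.6,0.6]'

```text
clock: 11.8
position: [0.5008, -0.0894, 0.1505]
tool_rot: [-129.6, 90.0, -30.5]
force: [-0.5, 0.2, -2.3]
width: 0.0534
```

Run:
```python
from h import *
p,d,s=snap('wrist','w10'); print(s['position'],s['force'],s['moment'],s['width'])
for t in('w10',): print(coilface(t))
```

```text
[ 0.50084708 -0.08938604  0.15049945] [-0.4840189   0.21366724 -2.31174809] [-0.02727351  0.0452018   0.02529267] 0.05340236422291797
(9737, 'spindle mean', array([  0.8,   0.5, 111. ]), 'circle', array([-0.1,  1.1]), 28.3, 'tilt deg', array([ 2. , -0.6]), 'tool', array([-12.1,  -8.3,   0.2]))
```

View pics/w10.png

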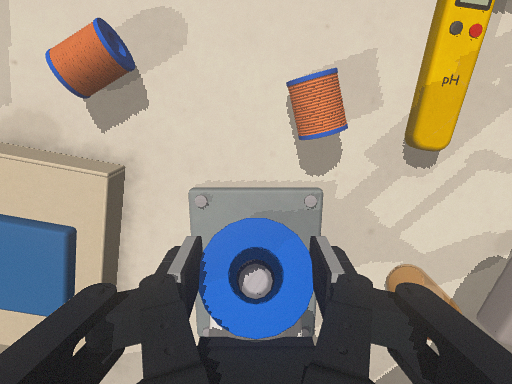

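Call:
move_arm --pt "-0.34 -0.05 0.5" --pt "-0.74 -0.12 1.07" --pt "-1.13 -0.18 1.64" --pt "-1.53 -0.25 2.21" --pt "-1.98 -0.32 2.87" --pt "-2.26 -0.37 3.28" --pt "-2.26 -0.37 3.28" --spin '[0,0,0,0,0,0,0]' --grip '[0.6,0.6,0.6,0.6,0.6,0.6,0.6]'

```text
clock: 12.55
position: [0.4783, -0.0931, 0.1834]
tool_rot: [-125.9, 89.9, -26.8]
force: [0.2, 0.1, -2.2]
width: 0.0532
```

Run:
```python
from h import *
p,d,s=snap('wrist','w11'); print(s['position'],s['force'],s['moment'],s['width'])
for t in('w11',): print(coilface(t))
```

```text
[ 0.4782605  -0.09313116  0.18342092] [ 0.24034522  0.06432318 -2.17576833] [-0.03502205  0.06743622 -0.01914465] 0.05315517483822675
(9779, 'spindle mean', array([  1. ,   0.4, 150.8]), 'circle', array([0., 1.]), 28.3, 'tilt deg', array([ 2.1, -0.8]), 'tool', array([-11.9,  -8.5,   0.2]))
```

View pics/w11.png

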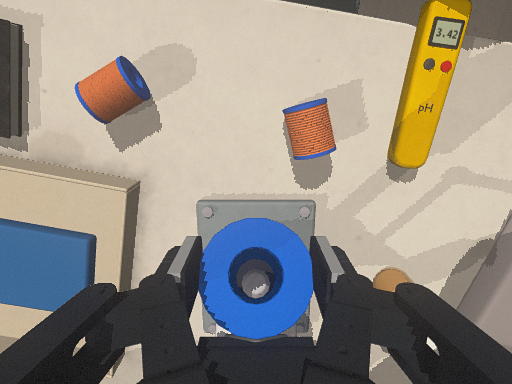

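Call:
move_arm --pt "-0.8 0 1.2" --pt "-1.6 0.5 2.6" --pt "-2.5 2 4" --pt "-3.7 4.5 5" --pt "-5 7.5 5" --pt "-6.5 10.8 5" --pt "-8 14.1 5" --pt "-9.5 17.4 5" --pt "-11 20.4 5" --pt "-12.3 23 5" --spin '[0,0,0,0,0,0,0,0,0,0]' --grip '[0.6,0.6,0.6,0.6,0.6,0.6,0.6,0.6,0.6,0.6]'

```text
clock: 13.6
position: [0.3539, 0.1384, 0.2339]
tool_rot: [-86.5, 89.9, 12.6]
force: [0.4, -0.1, -2.7]
width: 0.0531
```

Call:
move_arm --pt "-1.1 2.3 0" --pt "-2 4 -1.5" --pt "-2.5 5.3 -4" --pt "-2.5 5.3 -7" --pt "-2.5 5.3 -10" --pt "-2.5 5.3 -12.5" --pt "-2.5 5.3 -14.5" --pt "-2.5 5.3 -15.7" --pt "-2.5 5.3 -15.7" --spin '[0,0,0,0,0,0,0,0,0]' --grip '[0.6,0.6,0.6,0.6,0.6,0.6,0.6,0.6,0.6]'

```text
clock: 14.5
position: [0.3297, 0.1899, 0.0753]
tool_rot: [101.9, 89.9, -159.0]
force: [0.2, 0.3, -1.4]
width: 0.0533
```

Run:
```python
from h import *
p,d,s=snap('wrist','w12'); print(s['position'],s['force'],s['moment'],s['width'])
print(coilface('w12')) if 0 else None
snap('scene','s12'); t=cv2.imread('pics/s12.png')[160:320,140:340]; cv2.imwrite('pics/s12z.png',cv2.resize(t,None,fx=3.7,fy=3.7,interpolation=cv2.INTER_CUBIC))
```

```text
[0.32972817 0.189908   0.07525344] [ 0.20202386  0.33293786 -1.36961014] [0.00461184 0.06046501 0.0133217 ] 0.0532775708198432
```

View pics/w12.png

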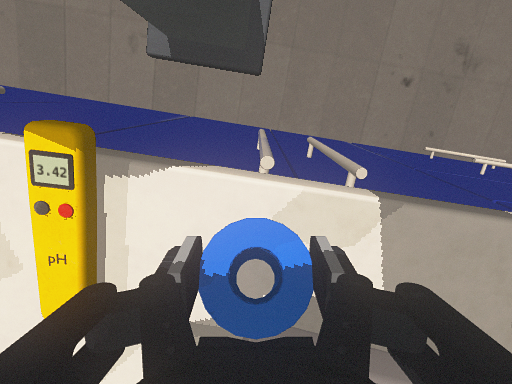

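View pics/s12z.png

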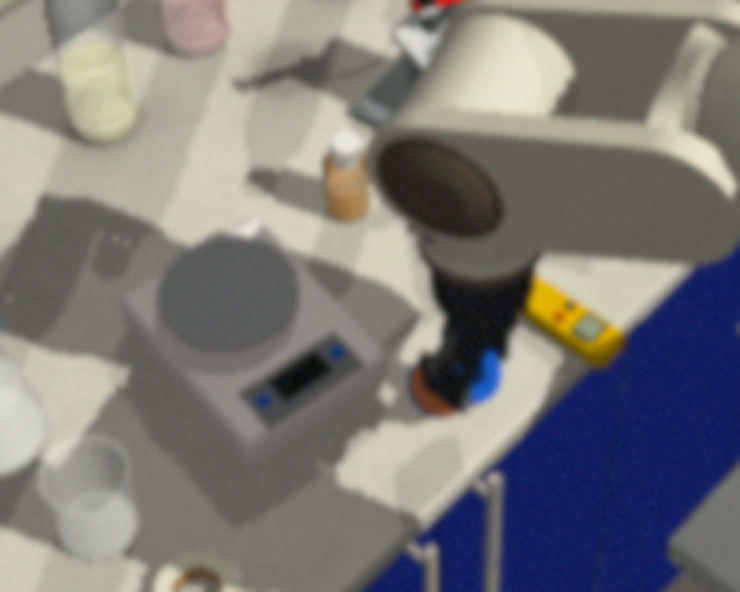

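Call:
move_arm --pt "0 0 -0.5" --pt "0 0 -1" --pt "0 0 -1.3" --pt "0 0 -1.6" --pt "0 0 -1.8" --pt "0 0 -1.8" --spin '[0,0,0,0,0,0]' --grip '[0.6,0.6,0.6,0.6,0.6,0.6]'

```text
clock: 15.2
position: [0.3302, 0.19, 0.0574]
tool_rot: [111.0, 90.0, -149.9]
force: [0.1, -0.7, -2.9]
width: 0.053
```

Call:
move_arm --pt "0 0 -0.15" --pt "0 0 -0.3" --pt "0 0 -0.3" --spin '[0,0,0]' --grip '[0.6,0.6,0.6]'

```text
clock: 15.5
position: [0.3303, 0.19, 0.0544]
tool_rot: [123.6, 90.0, -137.3]
force: [-0.2, -0.6, -2.9]
width: 0.0535
```

Call:
move_arm --pt "0 0 -0.15" --pt "0 0 -0.3" --pt "0 0 -0.3" --spin '[0,0,0]' --grip '[0.6,0.6,0.6]'

```text
clock: 15.8
position: [0.3315, 0.1903, 0.053]
tool_rot: [-87.9, 89.8, 11.2]
force: [-3.7, -2.4, 22.8]
width: 0.0537
```

Run:
```python
from h import *
p,d,s=snap('wrist','w13'); print(s['position'],s['force'],s['width'])
z=np.load('w13.npz'); W=wcloud(z['d'],z['pos'],z['rot']); 
H,Sa,V=[cv2.cvtColor(p,cv2.COLOR_RGB2HSV)[...,i].astype(int) for i in range(3)]
R=toolR(z['rot']); L=(W-z['pos'])@R*1000
m=(H>100)&(H<130)&(Sa>120)&(np.abs(L[...,2])<35)&(abs(L[...,0])<50)
X=L[m]; A=np.c_[X[:,1:],np.ones(len(X))]; c=np.linalg.lstsq(A,X[:,0],rcond=None)[0]; print(len(X),X.mean(0),np.degrees(np.arctan(c[:2])))
```

```text
[0.33150972 0.19033513 0.0530247 ] [-3.67710953 -2.37997113 22.80037769] 0.053712448046209796
9696 [-12.46696068  -8.45531926   0.27658611] [17.59759857  0.62024523]
```

Call:
move_arm --pt "0.3 0.05 0.03" --pt "0.7 0.11 0.05" --pt "1.1 0.18 0.07" --pt "1.5 0.24 0.08" --pt "1.9 0.3 0.08" --pt "2.3 0.37 0.05" --pt "2.6 0.42 0" --pt "2.8 0.45 -0.1" --spin '[0,0,0,0,0,0,0,0]' --grip '[0.6,0.6,0.6,0.6,0.6,0.6,0.6,0.6]'

```text
clock: 16.65
position: [0.3594, 0.1948, 0.0516]
tool_rot: [-87.1, 89.9, 12.0]
force: [-0.3, -1.2, 17.5]
width: 0.0535
```

```bash
cat >> h.py <<'E'
def faceT(tag):
    z=np.load(tag+'.npz'); W=wcloud(z['d'],z['pos'],z['rot']); p=z['p']
    H,Sa,V=[cv2.cvtColor(p,cv2.COLOR_RGB2HSV)[...,i].astype(int) for i in range(3)]
    L=(W-z['pos'])@toolR(z['rot'])*1000
    m=(H>100)&(H<130)&(Sa>120)&(np.abs(L[...,2])<35)&(abs(L[...,0])<50)
    m=cv2.erode(m.astype(np.uint8),np.ones((5,5)))>0
    X=L[m]
    for _ in range(4):
        A=np.c_[X[:,1:],np.ones(len(X))]; c=np.linalg.lstsq(A,X[:,0],rcond=None)[0]; r=X[:,0]-A@c; X=X[abs(r)<max(2*r.std(),1)]
    return len(X),X.mean(0).round(1),'tilt',np.degrees(np.arctan(c[:2])).round(1),r.std().round(2)
E
python3 - <<'E'
from h import *
p,d,s=snap('wrist','w14'); print(s['position'],s['force'],s['width'])
for t in('w11','w13','w14'): print(faceT(t))
E
```

```text
[0.35941047 0.19479442 0.05162915] [-0.34968669 -1.17462666 17.52193931] 0.05348954033060616
(6579, array([-14.7,  -7. ,   0. ]), 'tilt', array([33.4,  0.5]), np.float64(0.71))
(6286, array([-15.2,  -7.3,   0.7]), 'tilt', array([32.3,  0.6]), np.float64(0.69))
(6599, array([-14.7,  -5. ,   0.5]), 'tilt', array([8.1, 0.6]), np.float64(1.05))
```

View pics/w14.png

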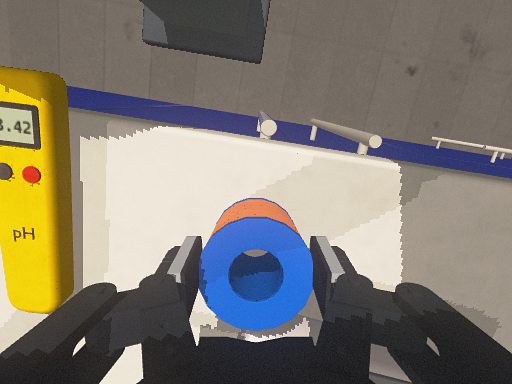

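Call:
move_arm --pt "0.3 0.05 -0.06" --pt "0.5 0.08 -0.15" --pt "0.7 0.11 -0.24" --pt "0.85 0.14 -0.33" --pt "0.85 0.14 -0.4" --spin '[0,0,0,0,0]' --grip '[0.6,0.6,0.6,0.6,0.6]'

```text
clock: 17.2
position: [0.369, 0.1962, 0.0485]
tool_rot: [-92.0, 89.7, 7.1]
force: [2.7, -6.0, 29.7]
width: 0.0535
```

Run:
```python
from h import *
p,d,s=snap('wrist','w15'); print(s['position'],s['force'],s['width'])
print(faceT('w15'))
```

```text
[0.36903795 0.19623211 0.04849546] [ 2.71125207 -5.97410757 29.66955639] 0.053459303506796015
(6317, array([-15.1,  -3.4,   0. ]), 'tilt', array([-0.4,  0.3]), np.float64(0.85))
```

Call:
move_arm --pt "0 0 0.1" --pt "0 0 0.1" --pt "0 0 0.1" --pt "0.3 0.05 -0.3" --pt "0.3 0.05 -1.2" --pt "0.3 0.05 -2" --pt "0.3 0.05 -2" --spin '[0,0,0,0,0,0,0]' --grip '[0.1,0.1,0.1,0.1,0.1,0.1,0.1]'

```text
clock: 17.95
position: [0.369, 0.1961, 0.0251]
tool_rot: [100.6, 89.9, -160.3]
force: [0.4, 0.0, 0.7]
width: 0.0773
```

Run:
```python
from h import *
p,d,s=snap('wrist','w16'); print(s['position'],s['force'],s['width'])
print(faceT('w16'))
```

```text
[0.36896178 0.19614558 0.02507399] [0.39765723 0.00493523 0.70631071] 0.07728291235783266
(7346, array([-38.3,   0.8,   0.1]), 'tilt', array([-2.8, -0.1]), np.float64(1.64))
```

View pics/w16.png

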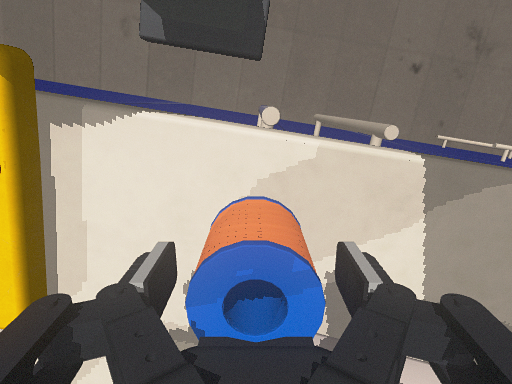

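Call:
move_arm --pt "0 0 0" --pt "0 0 0" --pt "0 0 0" --pt "0 0 0" --pt "0 0 0" --pt "0 0 0.3" --pt "0 0 0.8" --pt "0 0 2" --pt "0 0 4" --pt "0 0 6" --spin '[0,0,0,0,0,0,0,0,0,0]' --grip '[0.6,0.6,0.6,0.6,0.6,0.6,0.6,0.6,0.6,0.6]'

```text
clock: 19.0
position: [0.3698, 0.1964, 0.0881]
tool_rot: [-146.7, 90.0, -47.6]
force: [0.6, 0.7, -2.1]
width: 0.0558
```

Run:
```python
from h import *
p,d,s=snap('wrist','w17'); print(s['position'],s['force'],s['moment'],s['width'],s['qpos'].round(1))
print(faceT('w17'))
z=np.load('w17.npz'); H,Sa,V=[cv2.cvtColor(z['p'],cv2.COLOR_RGB2HSV)[...,i].astype(int) for i in range(3)]
W=wcloud(z['d'],z['pos'],z['rot']); L=(W-z['pos'])@toolR(z['rot'])*1000
m=(H>100)&(H<130)&(Sa>120)&(np.abs(L[...,2])<35)&(abs(L[...,0]+38)<4); print(cv2.minEnclosingCircle(L[m][:,1:].astype(np.float32)),L[m][:,1].max())
```

```text
[0.36975133 0.19641966 0.08805718] [ 0.62098792  0.7085895  -2.06226897] [-0.00200438  0.01536933  0.0757736 ] 0.05577833471168776 [ 17.4  -4.7 113.3  -0.   71.4 -81.7]
(6723, array([-36.2,  -1.5,   0.6]), 'tilt', array([-1.9,  0. ]), np.float64(1.33))
((-5.30087947845459, 0.1981070190668106), 28.036893844604492) 22.52323750665817
```

View pics/w17.png

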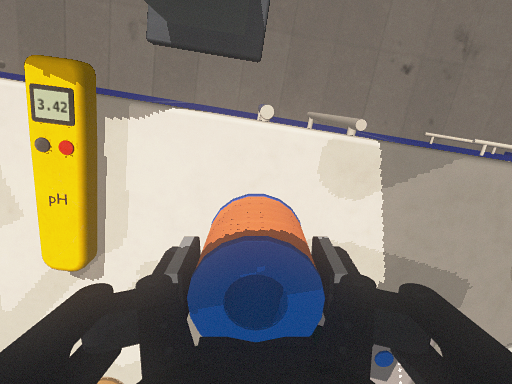

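Call:
move_arm --pt "0 0 2" --pt "0.5 0.2 4.5" --pt "2 0.6 6.5" --pt "5 1.5 7.5" --pt "8.5 2.6 7.5" --pt "12 3.8 7.5" --pt "15 4.8 7.5" --pt "17.5 5.5 7.5" --pt "18.8 5.9 7.5" --pt "18.8 5.9 7.5" --spin '[0,0,0,0,0,0,0,0,0,0]' --grip '[0.6,0.6,0.6,0.6,0.6,0.6,0.6,0.6,0.6,0.6]'

```text
clock: 20.05
position: [0.5589, 0.2556, 0.1613]
tool_rot: [108.6, 90.0, -152.3]
force: [-1.0, 0.1, -2.8]
width: 0.0554
```

Call:
move_arm --pt "0 0 -1.5" --pt "0 0 -3" --pt "0 0 -4.5" --pt "0 0 -5.5" --pt "0 0 -5.5" --spin '[0,0,0,0,0]' --grip '[0.6,0.6,0.6,0.6,0.6]'

```text
clock: 20.55
position: [0.5569, 0.2551, 0.1046]
tool_rot: [100.5, 89.8, -160.4]
force: [0.4, -0.3, -2.1]
width: 0.0555
```

Run:
```python
from h import *
p,d,s=snap('wrist','w18'); print(s['position'],s['force'],s['moment'],s['width'])
print(faceT('w18'))
snap('scene','s18');snap('top','t18')
a=cv2.imread('pics/s18.png')[190:300,140:280]; b=cv2.imread('pics/t18.png')[110:230,130:300]
cv2.imwrite('pics/c18.png',np.vstack([cv2.resize(a,(420,330)),cv2.resize(b,(420,270))]))
```

```text
[0.55685078 0.25513052 0.10463737] [ 0.40766742 -0.28165055 -2.05945739] [-0.00843157  0.06568435 -0.0010926 ] 0.055468972949825265
(7318, array([-36.2,   0. ,  -0.3]), 'tilt', array([-1.5, -0. ]), np.float64(1.26))
```

View pics/w18.png

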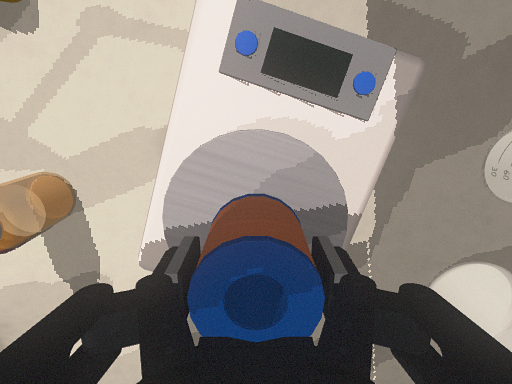

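View pics/c18.png

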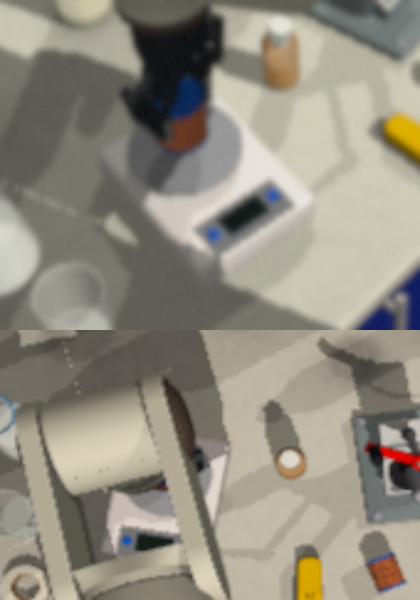

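Run:
```python
from h import *
z=np.load('w18.npz'); W=wcloud(z['d'],z['pos'],z['rot'])
m=(abs(W[...,2]-.058)<.005)&(np.hypot(W[...,0]-.5627,W[...,1]-.2563)<.072)
e=cv2.Canny((m*255).astype(np.uint8),50,100)>0; e&=m
X=W[m]; print(m.sum(),X[:,2].mean(),X.min(0),X.max(0))
hull=cv2.convexHull(X[:,:2].astype(np.float32))[:,0]; hull=hull[hull[:,0]<.56]
A=np.c_[2*hull,np.ones(len(hull))]; c=np.linalg.lstsq(A,(hull**2).sum(1),rcond=None)[0]; print('centre',c[:2],'r',np.sqrt(c[2]+c[0]**2+c[1]**2))
L=(W-z['pos'])@toolR(z['rot'])*1000
H,Sa,V=[cv2.cvtColor(z['p'],cv2.COLOR_RGB2HSV)[...,i].astype(int) for i in range(3)]
f=(H>100)&(H<130)&(Sa>120)&(np.abs(L[...,2])<35)&(abs(L[...,0]+37)<4); c,r=cv2.minEnclosingCircle(W[f][:,:2].astype(np.float32)); print('coil',c,r,W[f][:,2].mean())
```

```text
13549 0.05691032422138376 [0.5004279  0.19391693 0.05304465] [0.58851293 0.31704173 0.05954806]
centre [0.56190831 0.25530434] r 0.06156683937594217
coil (0.5619649887084961, 0.25650057196617126) 0.028566500172019005 0.1407825723112097
```

Call:
move_arm --pt "0 0 -0.6" --pt "0 0 -1.1" --pt "0 0 -1.4" --pt "0 0 -1.6" --pt "0 0 -1.6" --spin '[0,0,0,0,0]' --grip '[0.6,0.6,0.6,0.6,0.6]'

```text
clock: 21.2
position: [0.5577, 0.2554, 0.0902]
tool_rot: [109.9, 90.0, -151.0]
force: [-0.4, -0.4, -2.4]
width: 0.0555
```

Call:
move_arm --pt "0 0 -0.1" --pt "0 0 -0.2" --pt "0 0 -0.3" --pt "0 0 -0.4" --pt "0 0 -0.4" --spin '[0,0,0,0,0]' --grip '[0.6,0.6,0.6,0.6,0.6]'

```text
clock: 21.7
position: [0.5578, 0.2554, 0.0865]
tool_rot: [123.2, 90.0, -137.7]
force: [0.6, 0.6, -2.2]
width: 0.0558
```

Call:
move_arm --pt "0 0 -0.05" --pt "0 0 -0.1" --pt "0 0 -0.15" --pt "0 0 -0.2" --pt "0 0 -0.2" --spin '[0,0,0,0,0]' --grip '[0.6,0.6,0.6,0.6,0.6]'

```text
clock: 22.2
position: [0.5578, 0.2554, 0.0845]
tool_rot: [134.5, 90.0, -126.4]
force: [-0.2, -0.5, -3.1]
width: 0.0554
```

Call:
move_arm --pt "0 0 -0.05" --pt "0 0 -0.1" --pt "0 0 -0.15" --pt "0 0 -0.2" --pt "0 0 -0.2" --spin '[0,0,0,0,0]' --grip '[0.6,0.6,0.6,0.6,0.6]'

```text
clock: 22.7
position: [0.5579, 0.2555, 0.0827]
tool_rot: [-122.5, 90.0, -23.4]
force: [-0.6, -0.9, 0.2]
width: 0.0552
```

Call:
move_arm --pt "0 0 -0.05" --pt "0 0 -0.05" --pt "0 0 -0.05" --pt "0 0 -0.05" --pt "0 0 -0.05" --pt "0 0 -0.05" --spin '[0,0,0,0,0,0]' --grip '[0.6,0.3,0.2,0.1,0,0]'

```text
clock: 23.3
position: [0.5578, 0.2554, 0.0821]
tool_rot: [-168.4, 90.0, -69.3]
force: [-0.0, 0.1, -0.0]
width: 0.0853
```

Run:
```python
from h import *
p,d,s=snap('wrist','w19'); print(s['position'],s['force'],s['moment'],s['width'])
print(faceT('w19'))
```

```text
[0.55784868 0.25543717 0.08212549] [-0.04587889  0.05454281 -0.03037025] [0.02187854 0.04241087 0.01154285] 0.08529327979383271
(7387, array([-37. ,   0.3,  -0.1]), 'tilt', array([-2.3,  0. ]), np.float64(1.45))
```

View pics/w19.png

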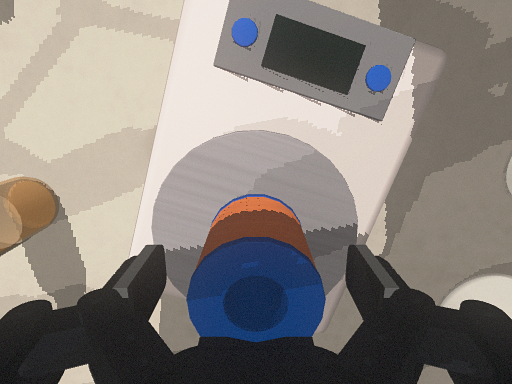

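Fingers are clear of the coil, which stands on the pan (top circle near column 256, row 300). I'll lift straight up, then back off and check.

Call:
move_arm --pt "0 0 0.5" --pt "0 0 2" --pt "0 0 5" --pt "0 0 9" --pt "0 0 13" --pt "-3 -1 17" --pt "-7 -2 18" --pt "-10 -3 18" --pt "-10 -3 18" --pt "-10 -3 18" --spin '[0,0,0,0,0,0,0,0,0,0]' --grip '[0,0,0,0,0,0,0,0,0,0]'

```text
clock: 24.35
position: [0.4578, 0.2255, 0.2637]
tool_rot: [-83.7, 89.9, 15.4]
force: [-0.2, 0.2, 0.6]
width: 0.0857
```

Run:
```python
from h import *
p,d,s=snap('wrist','w20'); print(s['clock'],s['position'],s['force'],s['width'])
W=wcloud(d,s['position'],s['tool_rot'])
m=(abs(W[...,2]-.058)<.006)&(np.hypot(W[...,0]-.5627,W[...,1]-.2563)<.072)
h=cv2.convexHull(W[m][:,:2].astype(np.float32)); print('pan',cv2.minEnclosingCircle(h),W[m][:,2].mean())
H,Sa,V=[cv2.cvtColor(p,cv2.COLOR_RGB2HSV)[...,i].astype(int) for i in range(3)]
f=(np.hypot(W[...,0]-.5627,W[...,1]-.2563)<.05)&(abs(W[...,2]-.121)<.008); X=W[f]; print('coil top',f.sum(),cv2.minEnclosingCircle(X[:,:2].astype(np.float32)),X[:,2].mean())
A=np.c_[X[:,:2],np.ones(len(X))]; print('slope rad',np.linalg.lstsq(A,X[:,2],rcond=None)[0][:2])
print(keeperq('w20'))
snap('scene','s20');snap('top','t20')
a=cv2.imread('pics/s20.png')[140:300,120:340]; cv2.imwrite('pics/s20z.png',cv2.resize(a,None,fx=3.5,fy=3.5,interpolation=cv2.INTER_CUBIC))
```

```text
24.35 [0.45775027 0.22545111 0.26371077] [-0.19382684  0.1592498   0.55140062] 0.08565956464900285
pan ((0.5620319843292236, 0.2555629312992096), 0.062288641929626465) 0.055532730926206475
coil top 1633 ((0.5631757974624634, 0.2565388083457947), 0.028335077688097954) 0.11907295404370159
slope rad [ 0.00543973 -0.00179108]
  return _methods._mean(a, axis=axis, dtype=dtype,
  ret = ret.dtype.type(ret / rcount)
Traceback (most recent call last):
  File "h.py", line 36, in keeperq
    return m.sum(),np.median(a[f]),f.sum(),r.max(),np.median(L[m],0)
                                           ~~~~~^^
ValueError: zero-size array to reduction operation maximum which has no identity
```

View pics/w20.png

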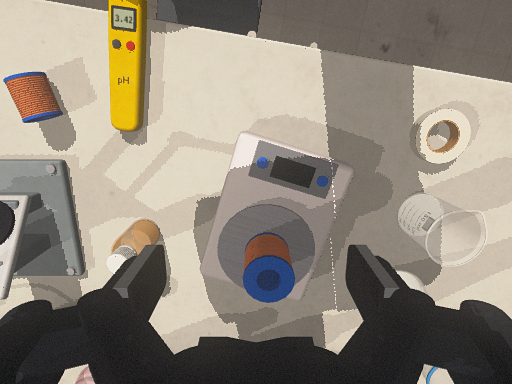

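Run:
```python
from h import *
p,d,s=snap('scene','s20');snap('top','t20')
a=cv2.imread('pics/s20.png')[140:300,120:340]; cv2.imwrite('pics/s20z.png',cv2.resize(a,None,fx=3.5,fy=3.5,interpolation=cv2.INTER_CUBIC))
W=cloud('scene',d); L=(W-O)@spR()*1000
H,Sa,V=[cv2.cvtColor(p,cv2.COLOR_RGB2HSV)[...,i].astype(int) for i in range(3)]
m=((H<6)|(H>174))&(Sa>150)&(np.hypot(L[...,0]-62,L[...,1])<80)&(abs(L[...,2]-86)<12); X=L[m][:,:2]-[62,0]; r=np.hypot(*X.T); print(m.sum(),np.median(np.arctan2(X[:,1],-X[:,0])[r>20]))
```

```text
0 nan
  return _methods._mean(a, axis=axis, dtype=dtype,
  ret = ret.dtype.type(ret / rcount)
```

View pics/s20z.png

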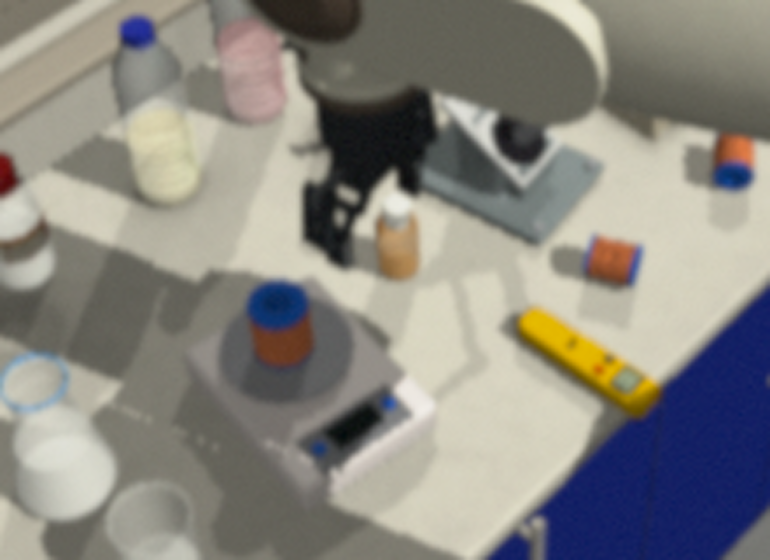

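View pics/t20.png

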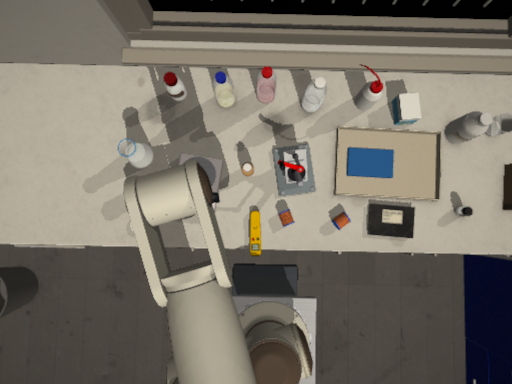

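```bash
python3 -c "
from cell import job_done,readout
s=readout.state();print(s['clock'],abs(s['dq']).max(),s['force']);print(job_done())"
```

```text
24.5 0.45654388599918116 [-0.4438994   0.35545894 -0.90536904]
the job is handed in; nothing more can be done
None
```

I opened the keeper, slid the coil off the spindle and stood it on the middle of the balance pan. The job was handed in at 24.5 s of the 58 s allowed; no verdict is reported.

**What I did**
- **Keeper:** I pushed the knob round with half-open fingers to about 2.06 rad, measured in the wrist camera.
- **Coil off the spindle:** The pillar left room to grip only the coil's upper end. I slid it along the spindle axis until its centre was at about 119 mm. Closing the grip pressed it onto the hub with about 11 N, and forces were under 3 N when read during the slide. It slipped about 3 mm in the pads.
- **Standing it up:** The tool cannot tilt, so I set the coil's lower edge on the bare bench and turned it upright there. I then took a fuller grip and lowered it onto the pan in small steps until the pan carried its weight (about 2.5 N).

**Last checks**
- **Position:** The coil's centre is within about 1.5 mm of the pan's centre.
- **Upright:** The slope of its top face is about 0.006 rad. Its top measured 63.5 mm over the pan face, against 64 mm for the coil's length.
- **Robot:** The gripper is open and well away, with tool force about 1 N or less.
- **Keeper:** The last top view shows it still swung aside. My two attempts to measure its angle at the end failed because the arm was out of view or hidden, so the 2.06 rad is from before the coil was moved.
- **Bystanders:** By eye, those in view in the last pictures had not moved; I did not measure them.
- **Disagreement:** The gripper read 53.5 mm on the first grip, against 56 mm for the coil, because the pads held it only near its edge. The second grip read 55.8 mm.

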